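# Shelve the cherry barrels by headroom

### The job

Put the two cherry-wood barrels that stand on the zinc counter away in the little two-bay shelving by height: the taller one in the bay with the larger headroom (blue roof), the shorter one on the raised floor of the bay with the smaller headroom (yellow roof). Leave each standing upright on its bay's floor with at least half of it in under the roof, and do not knock either barrel over on the way.

Things in the scene. Friction and masses are not known exactly. Their poses are not given: they have to be found in the camera images.
- tall_barrel_mid (a point): Turned cherry-wood kaleidoscope barrel, reddish brown with a brass band and a black eyepiece on top, standing upright: 110 mm high, straight body 40 mm in diameter, foot flaring to 46 mm in the lowest 12 mm, about 150 g. This point is at its centre, half-way up (55 mm above its underside); z points up its axis. It is round, so its yaw does not matter.
- short_barrel_mid (a point): Turned cherry-wood kaleidoscope barrel, reddish brown with a brass band and a black eyepiece on top, standing upright: 60 mm high, straight body 40 mm in diameter, foot flaring to 46 mm in the lowest 12 mm, about 90 g. This point is at its centre, half-way up (30 mm above its underside); z points up its axis. It is round, so its yaw does not matter.
- tall_bay_spot (a point): Larger-headroom bay, fixed: wooden floor 160 wide, 145 deep, top 10 mm above counter; blue roof plate 160 wide, 5 mm thick, underside 128 mm above floor. Front and sides open, two posts at rear corners. Point: on floor, straight below middle of roof's front edge; x points into the bay (within 9 deg of ahead), z up. Bare floor 60 mm in front of it, roof over all behind it; stop strip 77 mm in.
- low_bay_spot (a point): Smaller-headroom bay, fixed: wooden floor 160 wide, 145 deep, top 60 mm above counter; yellow roof plate 160 wide, 5 mm thick, underside 78 mm above floor. Front and sides open, two posts at rear corners. Point: on floor, straight below middle of roof's front edge; x points into the bay (within 9 deg of ahead), z up. Bare floor 60 mm in front of it, roof over all behind it; stop strip 77 mm in.
There are look-alikes about, which are no part of the job. Leave any orange look-alike of the part that bears tall_barrel_mid alone.

How it is judged:
By the outcome, as a careful person would: the job done as asked, in the order asked, and still so for the second after the job is handed in, with the robot touching nothing.
It also fails if it takes over 64 s, if anything falls off the work surface, if the arm or the gripper's body presses on something with over 40 N, if the wrist force passes 120 N, or if a joint passes its speed limit or range.

### The arm

A 7-joint arm with a two-finger parallel gripper is mounted at the origin on the work surface. World frame = base frame: x ahead of the robot, y to its left, z up, the work surface at z = 0. Lengths are in m, angles in rad, forces in N, time in s.
With the tool pointing down it reaches from about 0.425 to 0.875 m from the base axis. Payload 4.7 kg.
Tool frame: the origin (TCP) lies midway between the tips of the shut fingers; the grasp point (between the pads) lies 19 mm behind it; x points along the fingers, z is the direction in which the jaws open and shut, and the axes are right-handed (so a half turn about x gives the same grasp; the last joint's range is limited). The gripper opens to 87 mm and grips with 3 to 60 N. Pads are 19 mm wide; open, the fingers measure 117 mm over their backs; the gripper's body (75 mm by 190 mm) begins 51 mm behind the grasp point.
Start: joints at [-1.131, 0.321, -0.07, 1.45, 0.023, 1.371, -0.057], TCP at [0.269, 0.592, 0.223] pointing down, gripper open.
Joint ranges: [-2.86, 2.86], [-0.3, 2.09], [-1.38, 1.24], [0.06, 2.45], [-1.56, 4.7], [0.09, 2.05], [-2.69, 2.69]. Speed limits (rad/s): [2.57, 2.57, 3.14, 3.14, 3.14, 3.14, 3.14].

### API

Orientations are given as a rotation vector (axis times angle).
In Python, from bench import ctrl gives the robot as it stands.
- The arm moves only by the shell command python3 -m pendant 'ROWS' [OPENING] [FORCE]. ROWS is JSON, a list of rows, each an object with "travel": the shift along the tool's x, y, z in m, a list of three; "twist": the turn about the tool's x in rad. In form: [{"travel": [x, y, z], "twist": twist}, ...]. A call has 1 to 10 rows; each row is the pose to reach, as a shift and turn from the pose measured when the call began, along the tool's axes at that moment; what a row does not reach only later rows make up. A row lasts 1/8 s, in which the tool goes at most 62.5 mm and 10.7 degrees, less where a joint would pass 70% of its speed; a pose out of reach is approached as far as the arm can. A call with a gripper value outside its range is refused whole. OPENING is the opening, from -1 (shut) to 1 (fully open), so that 0 is half open, set as the call begins (- or left out, the last holds). The fingers move at their own pace and stop on an object; FORCE is the grip in N (left out, the last holds). Time passes only in rows, so rows that repeat a pose let the fingers close. It gives the time, the measured TCP pose, the force and the opening at its end, in the units of the state.
- ctrl.get_state(): the state, without advancing time (a new reading comes with each control period).
- ctrl.get_image(name): name is "scene" or "top" or "wrist"; returns the picture (384x512x3 uint8, red, green, blue); there is no depth.
- ctrl.camera_model(name): a dict with "K" (3x3 intrinsics, pixels), "distortion" ([k1, k2, p1, p2, k3] as OpenCV has them; the pictures are not rectified), "rvec" (rotation vector, rad) and "tvec" (3), from world to camera coordinates, as OpenCV has them; the wrist camera has in their place "T_tool_cam" (4x4, takes a point from camera to tool coordinates, whose origin is the TCP and whose axes are the tool frame's). Camera axes: x right, y down, z forward; pixel columns grow to the right and rows downward; lengths in m; the calibration is good to about 2 mm. A picture is of the moment at which its call begins: read the wrist's pose just before it. camera_model takes no time and is no camera call.
- ctrl.close_job(): hands the job in, once; it reports no verdict.
The state is a dict: "time": time; "joint_positions": joint angles; "qd": joint speeds; "joint_torque": joint torques, N m; "position": TCP position; "tool_rot": TCP orientation; "ft_force": force on the tool from outside, world axes, zero at the start; "torque": the same for the moment, N m; "grip_width": opening from 0.0 (shut) to 1.0 (fully open).
Only numpy, scipy, OpenCV 4.12 (cv2) and the standard library are available. Lean on these libraries where they do the work, as an engineer would, in place of code of your own. Each camera call takes 0.05 s, during which the arm holds its last target.

## Working session

There is one attempt and no reset: what is moved stays moved. The work goes in short steps, Python scripts to look and compute and a shell command to move; the robot and the scene stay as the last step left them, time stands still between calls to the robot, and variables do not carry over. Pictures are saved under pics/ and viewed, and the job is handed in when it is done.

```bash
ls; mkdir -p pics; cat > h.py <<'E'
import numpy as np, cv2
from bench import ctrl
def snap(n,f):
    im=ctrl.get_image(n); cv2.imwrite('pics/'+f,im[:,:,::-1]); return im
E
python3 - <<'E'
from h import *
s=ctrl.get_state(); print(s)
for n in ['scene','top','wrist']:
    snap(n,n+'0.png')
    print(n,ctrl.camera_model(n))
E
```

```text
pics
{'time': 0.0, 'joint_positions': array([-1.13087067,  0.32178525, -0.07005438,  1.45167514,  0.02261764,
        1.37077496, -0.05687815]), 'qd': array([-1.74785636e-03,  1.06515919e-04, -8.74374493e-05,  3.36568867e-04,
       -5.93353737e-04, -1.29955316e-03, -2.64231217e-04]), 'joint_torque': array([-2.75285765e-04, -4.91305304e+01, -4.03793771e-01, -3.12531495e+01,
       -6.37492631e-02,  4.39831743e-02,  1.67648582e-04]), 'position': array([0.26834059, 0.59142641, 0.22148572]), 'tool_rot': array([-0.89119915,  1.38258751,  0.88937789]), 'ft_force': array([ 0.76942154,  0.66302989, -0.55205963]), 'torque': array([-0.06170047,  0.05110722,  0.02749626]), 'grip_width': 1.0038492849710792}
scene {'K': array([[482.81429646,   0.        , 251.2759472 ],
       [  0.        , 482.81429646, 190.86091661],
       [  0.        ,   0.        ,   1.        ]]), 'distortion': array([-0.03483768,  0.        ,  0.        ,  0.        ,  0.        ]), 'rvec': array([ 1.29827146,  2.20054216, -0.99668711]), 'tvec': array([ 0.26680939, -0.23286631,  1.19504736])}
top {'K': array([[363.16957
[... 238 characters left out ...]
.17299651, -2.20977265,  0.07262749]), 'tvec': array([-0.02141144,  0.4962748 ,  0.74053466])}
wrist {'K': array([[319.9833069 ,   0.        , 252.36343184],
       [  0.        , 319.9833069 , 187.77459312],
       [  0.        ,   0.        ,   1.        ]]), 'distortion': array([0.02941743, 0.        , 0.        , 0.        , 0.        ]), 'T_tool_cam': array([[-2.79753583e-04, -2.46025307e-01,  9.69263365e-01,
        -1.62173356e-01],
       [-7.99726826e-04, -9.69263038e-01, -2.46025455e-01,
         6.79280859e-02],
       [ 9.99999641e-01, -8.43972417e-04,  7.44017701e-05,
         8.47314023e-04],
       [ 0.00000000e+00,  0.00000000e+00,  0.00000000e+00,
         1.00000000e+00]])}
```

View pics/scene0.png

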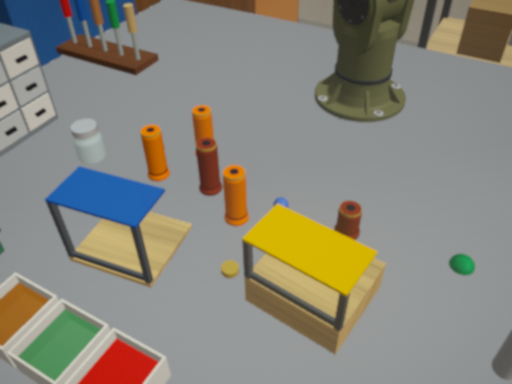

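View pics/top0.png

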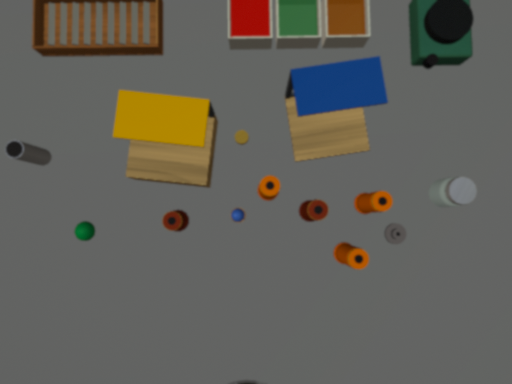

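View pics/wrist0.png

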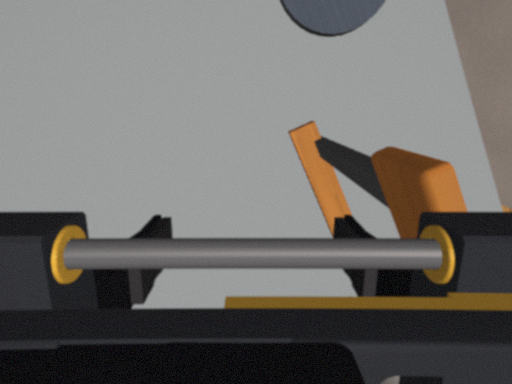

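Scene view: the tall red barrel is at about (208,165), with orange look-alikes around it, and the short red one is at (348,218). Top view: tall red top at (318,210), short at (172,220); blue roof upper right, yellow roof upper left. I'll measure next.

```bash
cat >> h.py <<'E'
from scipy.spatial.transform import Rotation as R
def ray(n,uv):
    m=ctrl.camera_model(n)
    p=cv2.undistortPoints(np.array([[uv]],float),m['K'],m['distortion'])[0,0]
    Rm=cv2.Rodrigues(m['rvec'])[0]; c=-Rm.T@m['tvec']; d=Rm.T@np.array([p[0],p[1],1]); return c,d
def atz(n,uv,z):
    c,d=ray(n,uv); return c+d*(z-c[2])/d[2]
def proj(n,P):
    m=ctrl.camera_model(n)
    return cv2.projectPoints(np.array(P,float).reshape(-1,3),m['rvec'],m['tvec'],m['K'],m['distortion'])[0][:,0]
E
python3 - <<'E'
from h import *
t=cv2.imread('pics/top0.png'); s=cv2.imread('pics/scene0.png')
cv2.imwrite('pics/tz.png',cv2.resize(t[50:280,100:400],None,fx=2.6,fy=2.6,interpolation=cv2.INTER_CUBIC))
cv2.imwrite('pics/sz.png',cv2.resize(s[90:350,30:400],None,fx=2.1,fy=2.1,interpolation=cv2.INTER_CUBIC))
print(ray('top',(256,192)), ray('scene',(256,192))[0])
E
```

```text
(array([ 0.44863777, -0.02650704,  0.77016897]), array([ 6.91381730e-02,  3.64564968e-04, -9.97640386e-01])) [1.03567464 0.29084319 0.62955576]
```

View pics/tz.png

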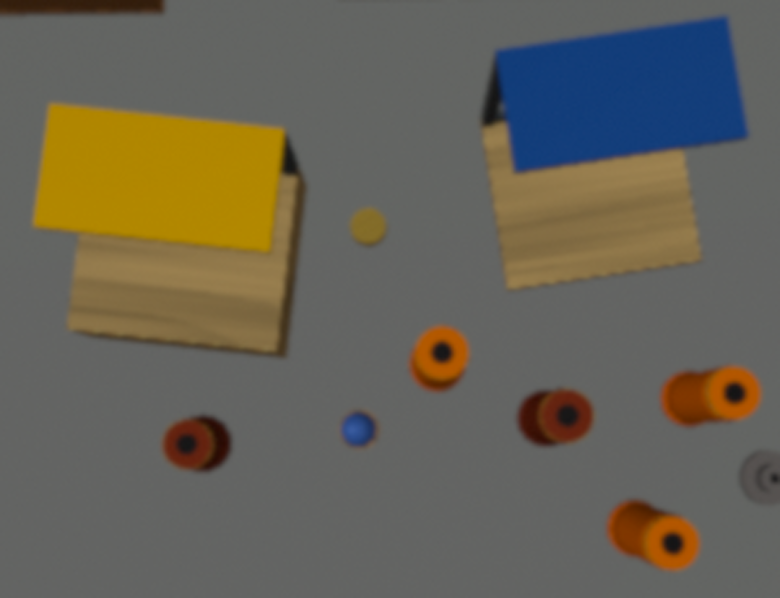

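View pics/sz.png

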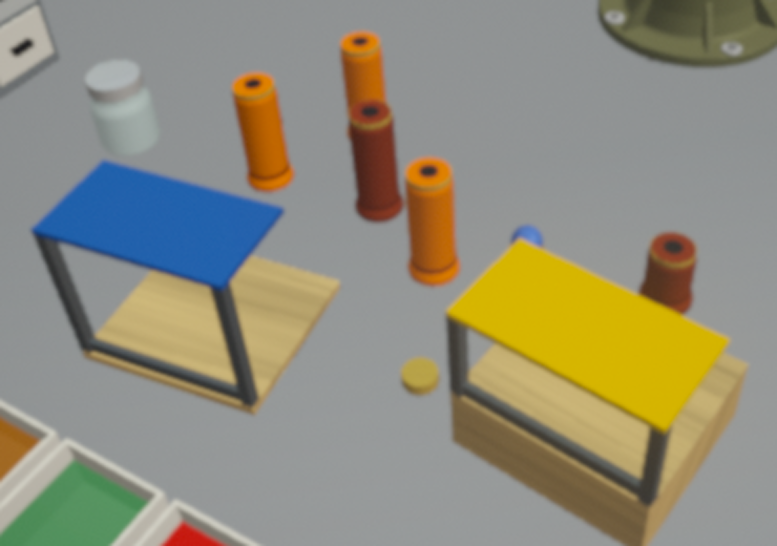

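```bash
python3 - <<'E'
from h import *
def T(x,y): return (100+(x+.5)/2.6-.5, 50+(y+.5)/2.6-.5)
def S(x,y): return (30+(x+.5)/2.1-.5, 90+(y+.5)/2.1-.5)
f=lambda a:np.round(a,4)
print('tall',f(atz('top',T(567,415),.11)), f(atz('scene',S(371,110),.11)))
print('short',f(atz('top',T(187,443),.06)), f(atz('scene',S(673,246),.06)))
for n,xt in [('o1',(441,352)),('o2',(734,393)),('o3',(672,543))]: print(n,f(atz('top',T(*xt),.11)))
for n,ps,z in [('blue roof BL,BR,TR,TL',[(516,171),(747,136),(727,17),(496,52)],.143),('blue floor front',[(508,289),(701,261)],.01),
  ('yel roof',[(34,227),(271,250),(285,128),(48,103)],.143),('yel floor front',[(68,329),(281,354)],.06)]:
  P=np.array([atz('top',T(*p),z) for p in ps]); print(n); print(f(P)); d=P[0]-P[1]; print('w',np.hypot(*d[:2]),'yaw',np.degrees(np.arctan2(-d[0],d[1])),'mid',f((P[0]+P[1])/2))
for n,ps,z in [('blue roof',[(218,282),(284,211),(105,161),(35,231)],.143),('yellow',[(665,432),(728,343),(522,241),(448,316)],.143)]:
  print(n); print(f(np.array([atz('scene',S(*p),z) for p in ps])))
E
```

```text
tall [ 0.461 -0.138  0.11 ] [ 0.4585 -0.1395  0.11  ]
short [0.4458 0.1391 0.06  ] [0.4438 0.1378 0.06  ]
o1 [ 0.5066 -0.0508  0.11  ]
o2 [ 0.4744 -0.2553  0.11  ]
o3 [ 0.3711 -0.2083  0.11  ]
blue roof BL,BR,TR,TL
[[ 0.6254 -0.1025  0.143 ]
 [ 0.6469 -0.2593  0.143 ]
 [ 0.7296 -0.2488  0.143 ]
 [ 0.7078 -0.0908  0.143 ]]
w 0.15830279324872323 yaw 7.7943353581412484 mid [ 0.6362 -0.1809  0.143 ]
blue floor front
[[ 0.5658 -0.1098  0.01  ]
 [ 0.5862 -0.2673  0.01  ]]
w 0.1588060650975492 yaw 7.360156307756135 mid [ 0.576  -0.1885  0.01  ]
yel roof
[[0.5924 0.2219 0.143 ]
 [0.5743 0.0632 0.143 ]
 [0.6574 0.0531 0.143 ]
 [0.6771 0.213  0.143 ]]
w 0.15972275124714289 yaw -6.511911631387824 mid [0.5833 0.1425 0.143 ]
yel floor front
[[0.5331 0.2286 0.06  ]
 [0.5115 0.0681 0.06  ]]
w 0.16188154839282234 yaw -7.66388214262057 mid [0.5223 0.1483 0.06  ]
blue roof
[[ 0.7074 -0.0957  0.143 ]
 [ 0.6283 -0.0999  0.143 ]
 [ 0.6475 -0.2584  0.143 ]
 [ 0.7309 -0.2456  0.143 ]]
yellow
[[0.6785 0.2116 0.143 ]
 [0.5965 0.2218 0.143 ]
 [0.5749 0.0661 0.143 ]
 [0.6601 0.056  0.143 ]]
```

```bash
cat >> h.py <<'E'
def goto(p,yaw_deg):
    """travel/twist for tool-down target p with jaw axis along bay y at bay yaw"""
    s=ctrl.get_state(); M=R.from_rotvec(s['tool_rot']).as_matrix()
    tr=M.T@(np.array(p)-s['position'])
    a=np.radians(yaw_deg); t=np.array([-np.sin(a),np.cos(a),0])
    l=M.T@t; tw=np.arctan2(-l[1],l[2])   # rotate z about x
    alt=(tw+np.pi)%(2*np.pi)-np.pi
    opts=[(w+np.pi)%(2*np.pi)-np.pi for w in (tw,tw+np.pi)]
    print('t',round(s['time'],2),'pos',s['position'].round(4),'travel',tr.round(4),'twist opts',np.round(opts,3),'q7',s['joint_positions'][6].round(2),'F',s['ft_force'].round(1),'grip',round(s['grip_width'],3))
    return M
E
python3 - <<'E'
from h import *
print(goto((.460,-.139,.222),7.7).round(3))
E
```

```text
t 0.15 pos [0.2684 0.5916 0.2217] travel [ 0.0006 -0.4763 -0.5862] twist opts [-0.56   2.581] q7 -0.06 F [ 0.1 -0.1  0.5] grip 0.999
[[-0.001 -0.911  0.413]
 [-0.001  0.413  0.911]
 [-1.    -0.    -0.001]]
```

```bash
python3 -m pendant '[{"travel":[0,-0.05,-0.033],"twist":-0.08},{"travel":[0,-0.1,-0.067],"twist":-0.16},{"travel":[0,-0.15,-0.1],"twist":-0.24},{"travel":[0,-0.2,-0.134],"twist":-0.32},{"travel":[0,-0.25,-0.167],"twist":-0.4},{"travel":[0,-0.3,-0.2],"twist":-0.48},{"travel":[0,-0.334,-0.224],"twist":-0.56},{"travel":[0,-0.354,-0.28],"twist":-0.56},{"travel":[0,-0.374,-0.335],"twist":-0.56},{"travel":[0,-0.395,-0.385],"twist":-0.56}]' 0.5 20
python3 -c "
from h import *
goto((.460,-.139,.222),7.7)"
```

```text
time: 1.4
position: [0.4685, 0.0756, 0.2221]
tool_rot: [-1.308, 1.144, 1.307]
ft_force: [1.0, 0.2, 0.5]
grip_width: 0.751
t 1.4 pos [0.4685 0.0756 0.2221] travel [ 0.0004  0.0371 -0.2116] twist opts [-1.000e-03  3.141e+00] q7 1.47 F [1.  0.2 0.5] grip 0.751
```

```bash
python3 -m pendant '[{"travel":[0,0.01,-0.055],"twist":0},{"travel":[0,0.02,-0.11],"twist":0},{"travel":[0,0.03,-0.165],"twist":0},{"travel":[0,0.037,-0.212],"twist":0},{"travel":[0,0.037,-0.212],"twist":0}]'
python3 -c "
from h import *
goto((.460,-.139,.072),7.7); snap('wrist','w1.png'); snap('top','t1.png')"
```

```text
time: 2.02
position: [0.4592, -0.1438, 0.2225]
tool_rot: [-1.303, 1.149, 1.301]
ft_force: [-0.1, 0.7, -0.4]
grip_width: 0.749
t 2.02 pos [ 0.4592 -0.1438  0.2225] travel [ 0.1505 -0.0015  0.005 ] twist opts [-0.008  3.133] q7 1.92 F [-0.1  0.7 -0.4] grip 0.749
```

View pics/w1.png

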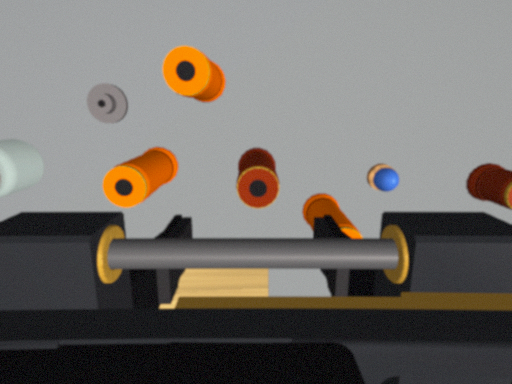

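The wrist view shows the red barrel's eyepiece at (258,188), between the fingers. Orange look-alikes are at (123,187), (186,70) and (330,210).

```bash
cat >> h.py <<'E'
def watz(uv,z):
    s=ctrl.get_state(); m=ctrl.camera_model('wrist'); M=R.from_rotvec(s['tool_rot']).as_matrix()
    p=cv2.undistortPoints(np.array([[uv]],float),m['K'],m['distortion'])[0,0]
    Tm=m['T_tool_cam']; c=M@Tm[:3,3]+s['position']; d=M@Tm[:3,:3]@np.array([p[0],p[1],1.])
    return c+d*(z-c[2])/d[2]
E
python3 -c "
from h import *
print(watz((258,188),.11))"
```

```text
[ 0.46161962 -0.13268883  0.11      ]
```

```bash
python3 -m pendant '[{"travel":[0.03,-0.001,0.007],"twist":0},{"travel":[0.07,-0.001,0.007],"twist":0},{"travel":[0.11,-0.001,0.007],"twist":0},{"travel":[0.14,-0.001,0.007],"twist":0},{"travel":[0.15,-0.001,0.007],"twist":0},{"travel":[0.15,-0.001,0.007],"twist":0}]'
python3 -c "
from h import *
goto((.460,-.139,.072),7.7); snap('scene','s2.png')"
```

```text
time: 2.88
position: [0.46, -0.1313, 0.0722]
tool_rot: [-1.307, 1.144, 1.309]
ft_force: [-0.3, 0.0, 0.2]
grip_width: 0.748
t 2.88 pos [ 0.46   -0.1313  0.0722] travel [ 0.0002  0.001  -0.0077] twist opts [-0.     3.142] q7 1.98 F [-0.3  0.   0.2] grip 0.748
```

View pics/s2.png

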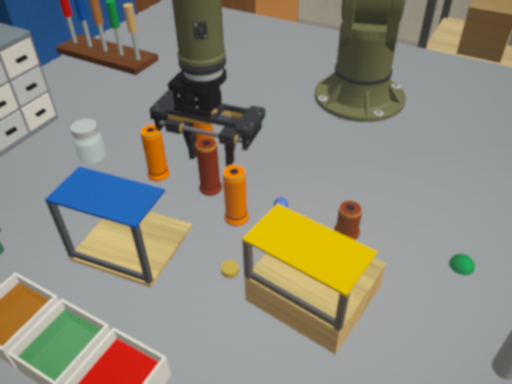

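```bash
python3 -c "
from h import *
s=ctrl.get_state();M=R.from_rotvec(s['tool_rot']).as_matrix();p=s['position']
print(proj('scene',[p,p+M[:,2]*.0325,p-M[:,2]*.0325, (.46,-.138,.11),(.46,-.138,0)]))
im=cv2.imread('pics/s2.png'); cv2.imwrite('pics/s2z.png',cv2.resize(im[80:220,140:290],None,fx=4,fy=4,interpolation=cv2.INTER_CUBIC))
snap('wrist','w2.png')"
```

```text
[[210.86207709 159.97475466]
 [226.7923869  163.778102  ]
 [195.26845723 156.25344728]
 [206.63331641 142.7618432 ]
 [211.10959127 187.98801963]]
```

View pics/s2z.png

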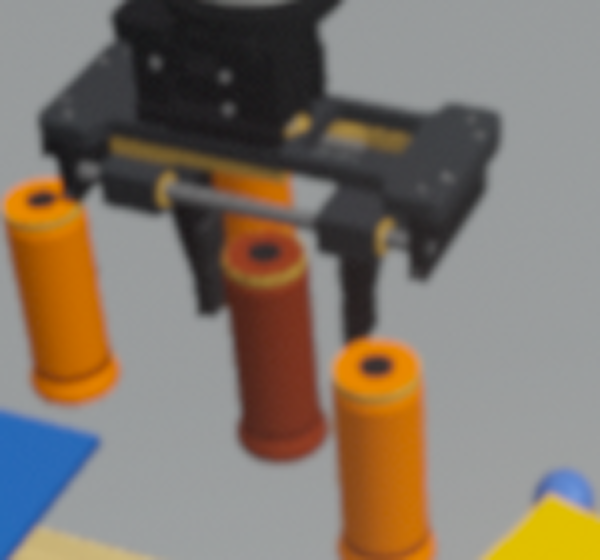

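View pics/w2.png

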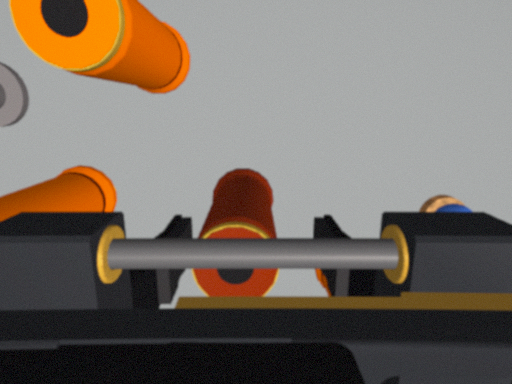

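The wrist view has the barrel's eyepiece at (236,265), about 6 mm off-centre in the jaw, so I'll shift and then close.

```bash
python3 -c "
from h import *
p=watz((236,265),.11);print(p); goto((p[0],p[1],.072),7.7)"
python3 -m pendant '[{"travel":[0,0,-0.003],"twist":0},{"travel":[0,0,-0.006],"twist":0},{"travel":[0,0,-0.006],"twist":0}]'
python3 -m pendant '[{"travel":[0,0,0],"twist":0},{"travel":[0,0,0],"twist":0},{"travel":[0,0,0],"twist":0},{"travel":[0,0,0],"twist":0},{"travel":[0,0,0],"twist":0},{"travel":[0,0,0],"twist":0}]' -1 20
```

```text
[ 0.4606309  -0.13772602  0.11      ]
t 2.98 pos [ 0.461  -0.1319  0.0734] travel [ 0.0014  0.0012 -0.0057] twist opts [-1.000e-03  3.141e+00] q7 1.98 F [ 0.6 -0.5  0.1] grip 0.749
time: 3.35
position: [0.4621, -0.1384, 0.0738]
tool_rot: [-1.308, 1.143, 1.305]
ft_force: [-1.1, 0.3, 0.6]
grip_width: 0.752
time: 4.1
position: [0.462, -0.1384, 0.0738]
tool_rot: [-1.308, 1.143, 1.305]
ft_force: [-0.2, 0.4, 0.7]
grip_width: 0.456
```

```bash
python3 -m pendant '[{"travel":[-0.01,0,0],"twist":0},{"travel":[-0.02,0,0],"twist":0},{"travel":[-0.02,0,0],"twist":0}]'
python3 -c "
from h import *
goto((.617,-.1827,.094),7.7)"
```

```text
time: 4.47
position: [0.4629, -0.1385, 0.095]
tool_rot: [-1.309, 1.141, 1.303]
ft_force: [-0.6, 0.3, -2.2]
grip_width: 0.454
t 4.47 pos [ 0.4629 -0.1385  0.095 ] travel [ 0.0017 -0.1468 -0.0643] twist opts [-1.00e-03  3.14e+00] q7 1.98 F [-0.6  0.3 -2.2] grip 0.454
```

```bash
python3 -m pendant '[{"travel":[0,-0.02,-0.009],"twist":0},{"travel":[0,-0.045,-0.02],"twist":0},{"travel":[0,-0.07,-0.031],"twist":0},{"travel":[0,-0.095,-0.042],"twist":0},{"travel":[0,-0.115,-0.051],"twist":0},{"travel":[0,-0.133,-0.059],"twist":0},{"travel":[0,-0.143,-0.064],"twist":0},{"travel":[0,-0.143,-0.064],"twist":0}]'
python3 -c "
from h import *
goto((.617,-.1827,.094),7.7)
im=snap('scene','s3.png');cv2.imwrite('pics/s3z.png',cv2.resize(im[90:300,20:260,::-1],None,fx=2.7,fy=2.7,interpolation=cv2.INTER_CUBIC));snap('wrist','w3.png')"
```

```text
time: 5.48
position: [0.6132, -0.183, 0.0953]
tool_rot: [-1.309, 1.142, 1.303]
ft_force: [0.4, 0.4, -1.5]
grip_width: 0.455
t 5.47 pos [ 0.6132 -0.183   0.0953] travel [ 0.0013 -0.0038 -0.0002] twist opts [-1.00e-03  3.14e+00] q7 2.13 F [ 0.4  0.4 -1.5] grip 0.455
```

View pics/s3z.png

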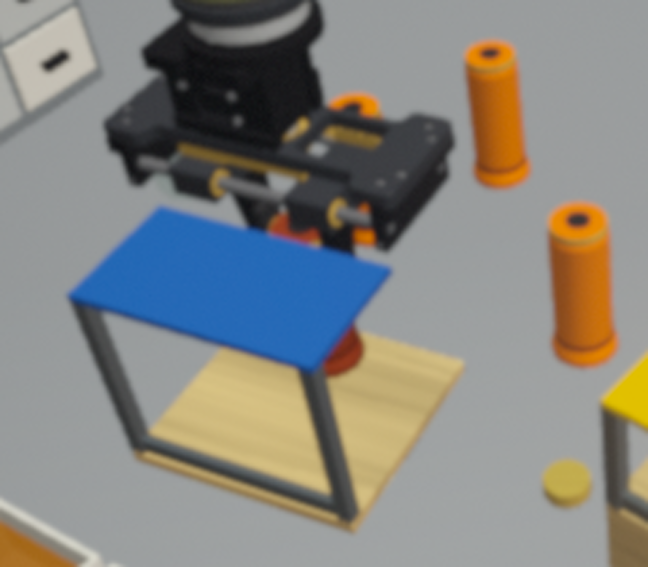

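View pics/w3.png

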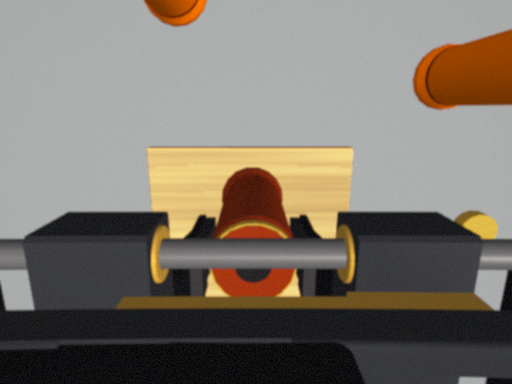

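```bash
python3 -m pendant '[{"travel":[0.004,0,0],"twist":0},{"travel":[0.008,0,0],"twist":0},{"travel":[0.010,0,0],"twist":0},{"travel":[0.0115,0,0],"twist":0},{"travel":[0.0115,0,0],"twist":0},{"travel":[0.0115,0,0],"twist":0}]'
python3 -c "
from h import *
goto((.617,-.1827,.084),7.7)"
```

```text
time: 6.32
position: [0.6124, -0.1829, 0.0839]
tool_rot: [-1.308, 1.142, 1.304]
ft_force: [0.2, 0.2, -1.2]
grip_width: 0.456
t 6.33 pos [ 0.6124 -0.1829  0.0839] travel [-0.     -0.0046 -0.0004] twist opts [-2.00e-03  3.14e+00] q7 2.13 F [ 0.2  0.2 -1.2] grip 0.456
```

```bash
python3 -m pendant '[{"travel":[0.0015,0,0],"twist":0},{"travel":[0.0015,0,0],"twist":0}]'; python3 -m pendant '[{"travel":[0.001,0,0],"twist":0},{"travel":[0.001,0,0],"twist":0}]'
```

```text
time: 6.58
position: [0.6129, -0.183, 0.0838]
tool_rot: [-1.309, 1.141, 1.303]
ft_force: [-1.6, 0.7, 5.0]
grip_width: 0.452
time: 6.82
position: [0.6131, -0.183, 0.0838]
tool_rot: [-1.309, 1.14, 1.302]
ft_force: [-2.0, 1.3, 6.3]
grip_width: 0.457
```

Contact with the floor (+6 N). Releasing.

```bash
python3 -m pendant '[{"travel":[0,0,0],"twist":0},{"travel":[0,0,0],"twist":0},{"travel":[0,0,0],"twist":0}]' 0.15
python3 -c "
from h import *
goto((.617,-.1827,.084),7.7); snap('wrist','w4.png')"
```

```text
time: 7.2
position: [0.6131, -0.183, 0.0835]
tool_rot: [-1.309, 1.14, 1.303]
ft_force: [-0.9, 0.6, -1.1]
grip_width: 0.568
t 7.2 pos [ 0.6131 -0.183   0.0835] travel [-0.0005 -0.0039 -0.0002] twist opts [-2.00e-03  3.14e+00] q7 2.13 F [-0.9  0.6 -1.1] grip 0.568
```

View pics/w4.png

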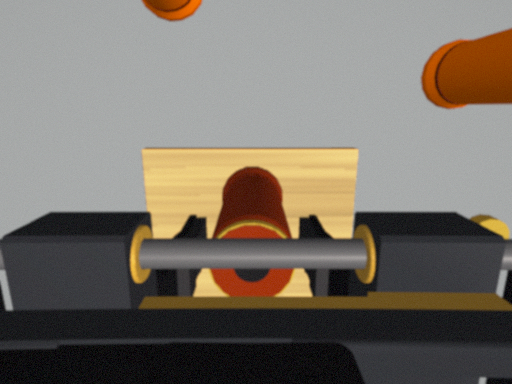

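```bash
python3 -m pendant '[{"travel":[0,0.02,0],"twist":0},{"travel":[0,0.04,0],"twist":0},{"travel":[0,0.05,0],"twist":0},{"travel":[0,0.05,0],"twist":0}]'
python3 -m pendant '[{"travel":[0.002,0,0],"twist":0},{"travel":[0.004,0,0],"twist":0},{"travel":[0.004,0,0],"twist":0},{"travel":[0.004,0,0],"twist":0}]' -0.65
python3 -c "
from h import *
goto((.622,-.182,.079),7.7); snap('wrist','w5.png')
im=snap('scene','s5.png');cv2.imwrite('pics/s5z.png',cv2.resize(im[90:300,20:260,::-1],None,fx=2.7,fy=2.7,interpolation=cv2.INTER_CUBIC))"
```

```text
time: 7.75
position: [0.5633, -0.1898, 0.0834]
tool_rot: [-1.308, 1.14, 1.302]
ft_force: [-0.6, -0.2, -0.1]
grip_width: 0.577
time: 8.25
position: [0.5634, -0.1897, 0.0793]
tool_rot: [-1.308, 1.14, 1.302]
ft_force: [-0.1, -0.5, 0.1]
grip_width: 0.221
t 8.25 pos [ 0.5634 -0.1897  0.0793] travel [ 0.0006 -0.0591 -0.0001] twist opts [-2.000e-03  3.139e+00] q7 2.15 F [-0.1 -0.5  0.1] grip 0.221
```

View pics/s5z.png

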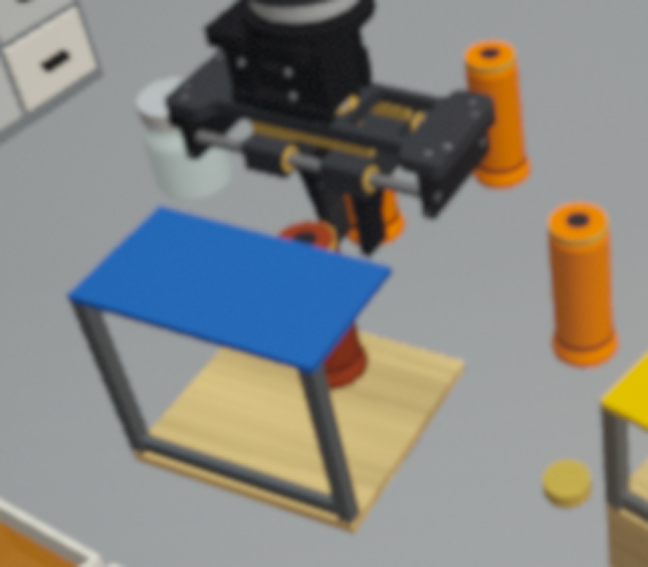

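View pics/w5.png

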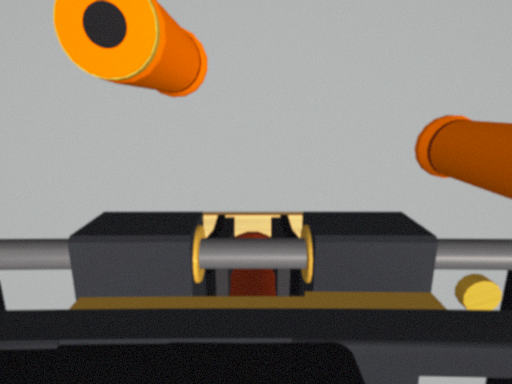

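```bash
python3 -m pendant '[{"travel":[0,-0.009,0],"twist":0},{"travel":[0,-0.017,0],"twist":0},{"travel":[0,-0.021,0],"twist":0},{"travel":[0,-0.024,0],"twist":0},{"travel":[0,-0.027,0],"twist":0},{"travel":[0,-0.030,0],"twist":0},{"travel":[0,-0.033,0],"twist":0},{"travel":[0,-0.036,0],"twist":0}]'
python3 -c "
from h import *
goto((.622,-.182,.079),7.7)
im=snap('scene','s6.png');cv2.imwrite('pics/s6z.png',cv2.resize(im[90:300,20:260,::-1],None,fx=2.7,fy=2.7,interpolation=cv2.INTER_CUBIC))"
```

```text
time: 9.35
position: [0.5994, -0.1849, 0.0796]
tool_rot: [-1.308, 1.14, 1.302]
ft_force: [0.5, -0.3, 1.0]
grip_width: 0.177
t 9.35 pos [ 0.5994 -0.1849  0.0796] travel [ 0.0007 -0.0228 -0.0001] twist opts [-2.000e-03  3.139e+00] q7 2.14 F [ 0.5 -0.3  1. ] grip 0.177
```

View pics/s6z.png

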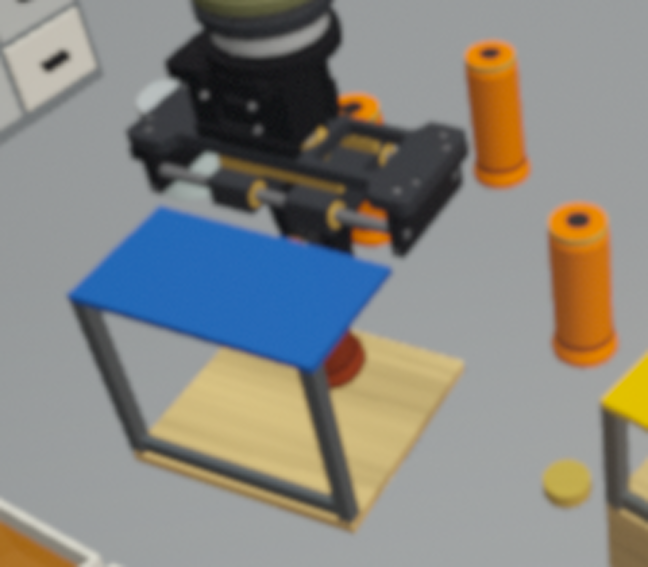

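```bash
python3 -c "
from h import *
for l in (-.024,-.01,.01):
  P=np.array([.637+.991*l,-.18+.134*l,.01]); a=proj('scene',[P]);print(l,(a-[20,90])*2.7)
snap('wrist','w6.png')
im=snap('top','t6.png');cv2.imwrite('pics/t6z.png',cv2.resize(im[40:240,250:420,::-1],None,fx=3,fy=3,interpolation=cv2.INTER_CUBIC))"
```

```text
-0.024 [[332.18277218 366.96739472]]
-0.01 [[321.06356278 381.35872618]]
0.01 [[304.75326862 402.47585236]]
```

View pics/w6.png

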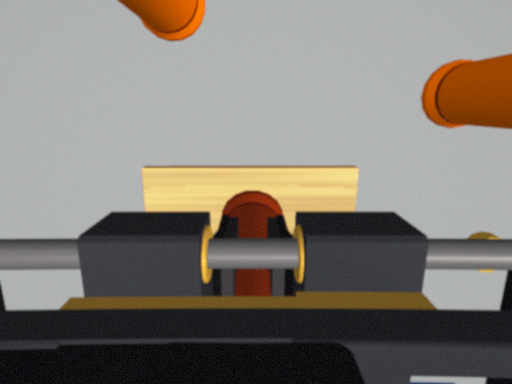

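View pics/t6z.png

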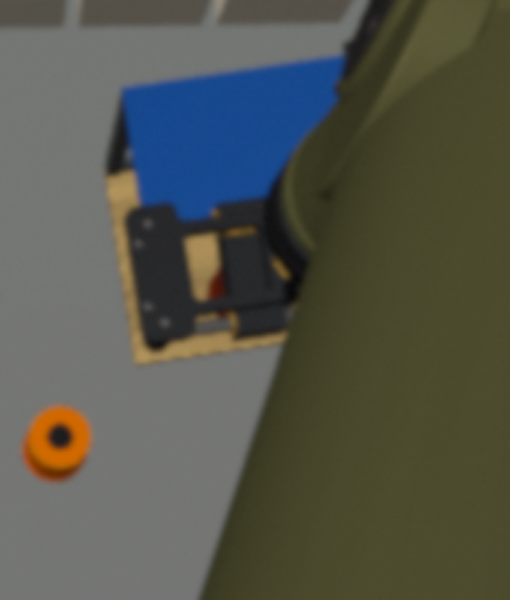

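```bash
python3 -c "
from h import *
def w(uv,z,pos,rot):
    m=ctrl.camera_model('wrist'); M=R.from_rotvec(rot).as_matrix()
    p=cv2.undistortPoints(np.array([[uv]],float),m['K'],m['distortion'])[0,0]
    Tm=m['T_tool_cam']; c=M@Tm[:3,3]+pos; d=M@Tm[:3,:3]@np.array([p[0],p[1],1.])
    return c+d*(z-c[2])/d[2]
s=ctrl.get_state()
a=(np.array([.6131,-.183,.0835]),[-1.309,1.14,1.303]); b=(s['position'],s['tool_rot'])
for n,q,r,f in (('w4',a,167,148),('w6',b,192,166)):
  for z in (.01,.022): print(n,z,w((252,r),z,*q),'front',w((252,f),.01,*q)[0])
"
```

```text
w4 0.01 [ 0.59001043 -0.1850867   0.01      ] front 0.5759374394828095
w4 0.022 [ 0.58773942 -0.18536764  0.022     ] front 0.5759374394828095
w6 0.01 [ 0.59430466 -0.18450571  0.01      ] front 0.5746991269193853
w6 0.022 [ 0.59104908 -0.18491769  0.022     ] front 0.5746991269193853
```

```bash
python3 -m pendant '[{"travel":[0,0.003,0],"twist":0},{"travel":[0,0.006,0],"twist":0},{"travel":[0,0.009,0],"twist":0},{"travel":[0,0.012,0],"twist":0},{"travel":[0,0.015,0],"twist":0},{"travel":[0,0.018,0],"twist":0},{"travel":[0,0.018,0],"twist":0}]'
python3 -c "
from h import *
snap('wrist','w7.png');s=ctrl.get_state();print(s['position'])
im=snap('scene','s7.png');cv2.imwrite('pics/s7z.png',cv2.resize(im[90:300,20:260,::-1],None,fx=2.7,fy=2.7,interpolation=cv2.INTER_CUBIC))
A=np.vstack([cv2.resize(cv2.imread('pics/s%d.png'%i)[170:260,90:200],None,fx=2.2,fy=2.2,interpolation=cv2.INTER_CUBIC) for i in (5,6,7)]);print(A.shape)
cv2.imwrite('pics/cmp.png',A)"
```

```text
time: 10.38
position: [0.5814, -0.1873, 0.0795]
tool_rot: [-1.309, 1.14, 1.302]
ft_force: [0.4, 0.3, -0.4]
grip_width: 0.173
[ 0.58154129 -0.18721062  0.07951464]
(594, 242, 3)
```

View pics/cmp.png

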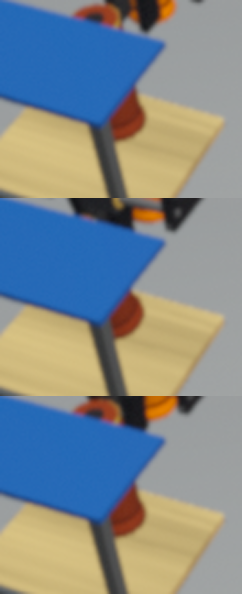

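View pics/w7.png

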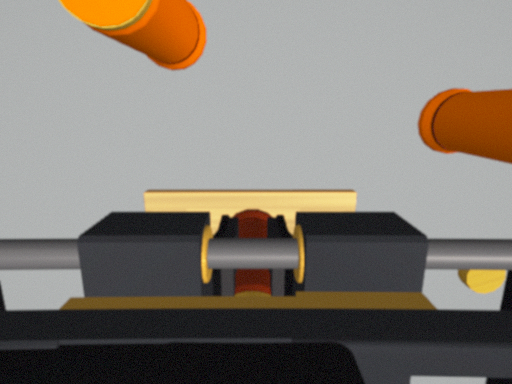

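View pics/s7z.png

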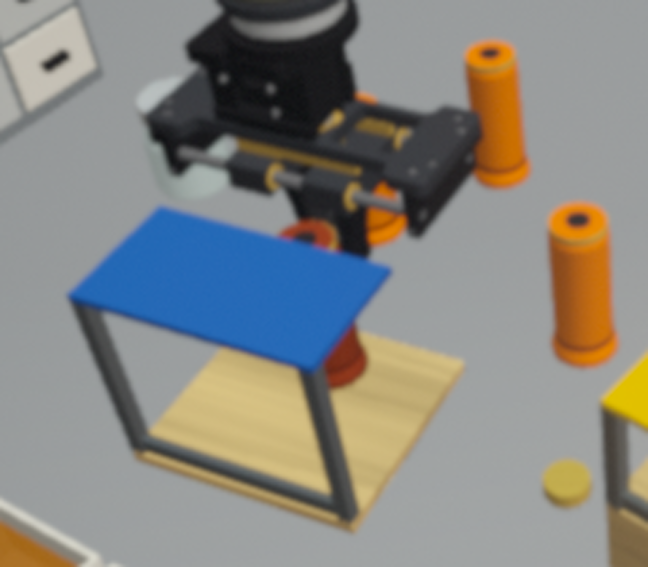

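The camera frames show that at this height the tall barrel tips rather than slides (tipped about 8°, settled back upright when I backed off). Pushing lower is not possible because the gripper body would hit the roof. So I'll "walk" it. I grip lightly, pull the top back so it pivots on its rear foot edge, and grip hard. Then I carry it tilted (foot leading) forward, set it down and let it rock upright.

```bash
python3 -m pendant '[{"travel":[0,0.006,0],"twist":0},{"travel":[0,0.006,0],"twist":0},{"travel":[0,0.006,0],"twist":0},{"travel":[0,0.006,0],"twist":0}]' 0.2
python3 -m pendant '[{"travel":[0,-0.008,0],"twist":0},{"travel":[0,-0.018,0],"twist":0},{"travel":[0,-0.028,0],"twist":0},{"travel":[0,-0.034,0],"twist":0},{"travel":[0,-0.034,0],"twist":0},{"travel":[0,-0.034,0],"twist":0}]'
python3 -c "
from h import *
goto((.609,-.184,.0795),7.7); snap('wrist','w8.png')"
```

```text
time: 10.98
position: [0.5758, -0.1879, 0.0795]
tool_rot: [-1.309, 1.139, 1.302]
ft_force: [0.9, -0.3, 1.0]
grip_width: 0.533
time: 11.72
position: [0.6092, -0.1836, 0.0796]
tool_rot: [-1.308, 1.14, 1.302]
ft_force: [0.1, -0.1, 0.8]
grip_width: 0.6
t 11.72 pos [ 0.6092 -0.1836  0.0796] travel [ 0.0001  0.0002 -0.0004] twist opts [-2.00e-03  3.14e+00] q7 2.14 F [ 0.1 -0.1  0.8] grip 0.6
```

View pics/w8.png

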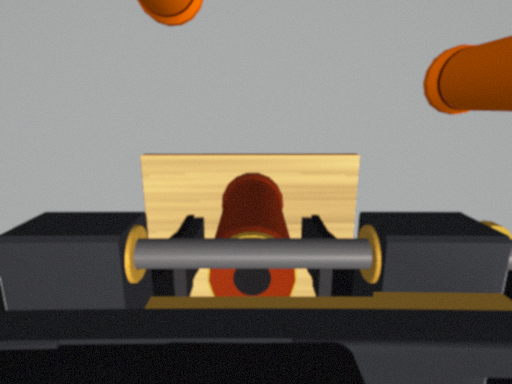

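```bash
python3 -m pendant '[{"travel":[0,0,0],"twist":0},{"travel":[0,0,0],"twist":0},{"travel":[0,0,0],"twist":0},{"travel":[0,0,0],"twist":0}]' -1 6
python3 -m pendant '[{"travel":[0.0015,0,0],"twist":0},{"travel":[0.001,0.003,0],"twist":0},{"travel":[0.0005,0.006,0],"twist":0},{"travel":[0,0.009,0],"twist":0},{"travel":[-0.0005,0.012,0],"twist":0},{"travel":[-0.001,0.015,0],"twist":0},{"travel":[-0.001,0.018,0],"twist":0},{"travel":[-0.001,0.018,0],"twist":0}]'
python3 -c "
from h import *
goto((.609,-.184,.0795),7.7); snap('wrist','w9.png')
im=snap('scene','s9.png');cv2.imwrite('pics/s9z.png',cv2.resize(im[150:270,50:230,::-1],None,fx=4,fy=4,interpolation=cv2.INTER_CUBIC))"
```

```text
time: 12.28
position: [0.609, -0.1838, 0.0797]
tool_rot: [-1.308, 1.14, 1.302]
ft_force: [-0.6, -0.6, 1.0]
grip_width: 0.46
time: 13.28
position: [0.5906, -0.1863, 0.0807]
tool_rot: [-1.308, 1.14, 1.302]
ft_force: [1.1, 1.1, 5.5]
grip_width: 0.458
t 13.28 pos [ 0.5906 -0.1863  0.0807] travel [ 0.0012 -0.0185 -0.0001] twist opts [-3.000e-03  3.139e+00] q7 2.14 F [1.1 1.1 5.5] grip 0.458
```

View pics/w9.png

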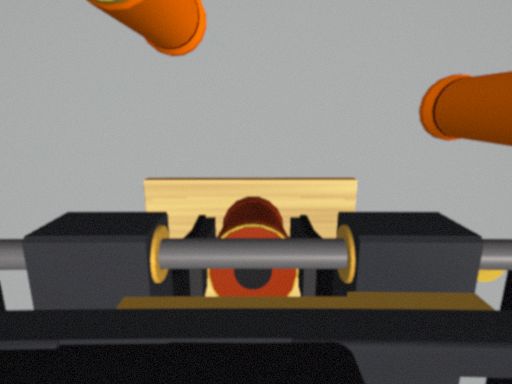

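View pics/s9z.png

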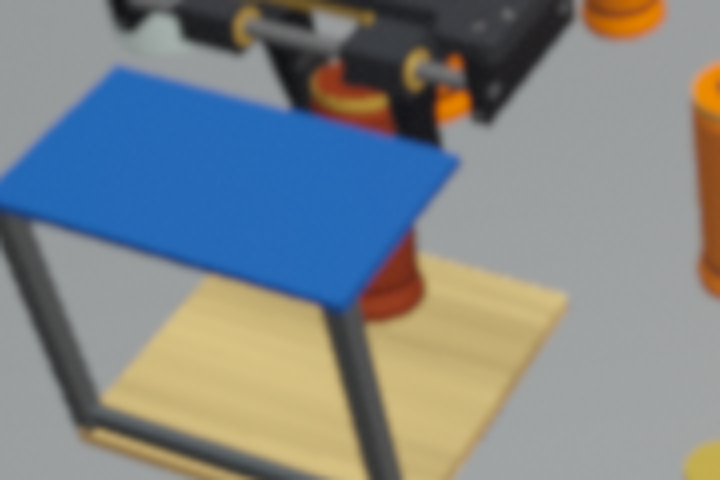

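The foot stayed in place (scene ≈(147,230)) while the top came back about 18 mm, so it is tilting as intended. I'll pull a bit more and then grip harder.

```bash
python3 -m pendant '[{"travel":[0,0.003,0],"twist":0},{"travel":[0,0.006,0],"twist":0},{"travel":[0,0.006,0],"twist":0}]'
python3 -m pendant '[{"travel":[0,0,0],"twist":0},{"travel":[0,0,0],"twist":0},{"travel":[-0.004,0,0],"twist":0},{"travel":[-0.007,0,0],"twist":0},{"travel":[-0.007,0,0],"twist":0}]' -1 40
python3 -c "
from h import *
goto((.624,-.1818,.0875),7.7)
im=snap('scene','s10.png');cv2.imwrite('pics/s10z.png',cv2.resize(im[150:270,50:230,::-1],None,fx=4,fy=4,interpolation=cv2.INTER_CUBIC))"
```

```text
time: 13.75
position: [0.584, -0.1872, 0.0804]
tool_rot: [-1.307, 1.141, 1.303]
ft_force: [0.8, 0.2, 3.7]
grip_width: 0.453
time: 14.38
position: [0.5835, -0.1872, 0.087]
tool_rot: [-1.306, 1.142, 1.304]
ft_force: [0.3, 0.2, -1.8]
grip_width: 0.448
t 14.38 pos [ 0.5835 -0.1872  0.087 ] travel [-0.0004 -0.0409  0.    ] twist opts [-3.000e-03  3.139e+00] q7 2.14 F [ 0.3  0.2 -1.8] grip 0.448
```

View pics/s10z.png

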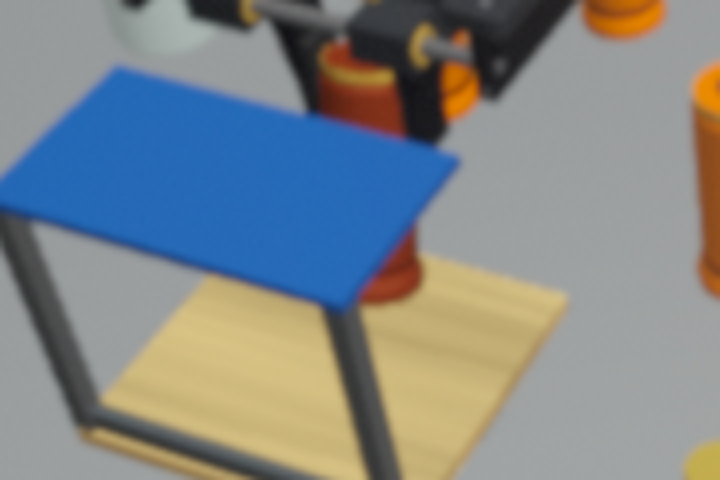

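```bash
python3 -m pendant '[{"travel":[0.002,-0.006,0],"twist":0},{"travel":[0.002,-0.014,0],"twist":0},{"travel":[0.002,-0.022,0],"twist":0},{"travel":[0.002,-0.028,0],"twist":0},{"travel":[0.002,-0.033,0],"twist":0},{"travel":[0.002,-0.036,0],"twist":0},{"travel":[0.002,-0.038,0],"twist":0},{"travel":[0.002,-0.038,0],"twist":0}]'
python3 -c "
from h import *
goto((.624,-.1818,.081),7.7);snap('wrist','w11.png')
im=snap('scene','s11.png');cv2.imwrite('pics/s11z.png',cv2.resize(im[130:250,50:230,::-1],None,fx=4,fy=4,interpolation=cv2.INTER_CUBIC))"
```

```text
time: 15.42
position: [0.6212, -0.1822, 0.0851]
tool_rot: [-1.306, 1.142, 1.304]
ft_force: [0.9, -0.6, -2.1]
grip_width: 0.452
t 15.43 pos [ 0.6212 -0.1822  0.0851] travel [ 0.0041 -0.0028  0.    ] twist opts [-3.000e-03  3.139e+00] q7 2.13 F [ 0.9 -0.6 -2.1] grip 0.452
```

View pics/s11z.png

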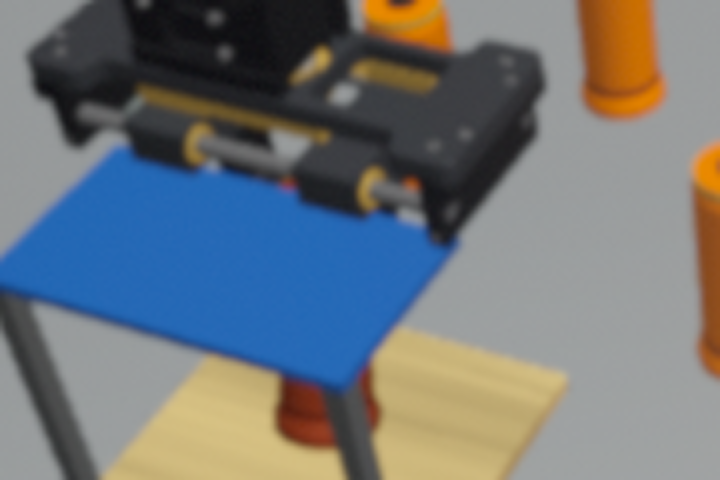

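View pics/w11.png

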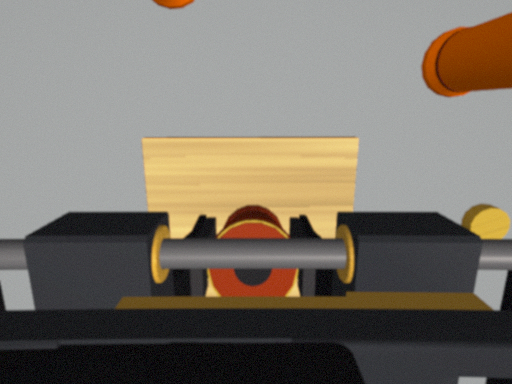

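```bash
python3 -c "
from h import *
print(watz((252,206),.016), watz((252,137),.01))"
python3 -m pendant '[{"travel":[0.001,-0.002,0],"twist":0},{"travel":[0.003,-0.002,0],"twist":0},{"travel":[0.004,-0.002,0],"twist":0},{"travel":[0.0045,-0.002,0],"twist":0},{"travel":[0.0045,-0.002,0],"twist":0}]'
```

```text
[ 0.62669682 -0.18042602  0.016     ] [ 0.57592861 -0.18708105  0.01      ]
time: 16.15
position: [0.623, -0.182, 0.0807]
tool_rot: [-1.306, 1.142, 1.304]
ft_force: [-0.6, 0.5, -1.2]
grip_width: 0.451
```

```bash
python3 -m pendant '[{"travel":[0.001,0,0],"twist":0},{"travel":[0.0015,0,0],"twist":0}]'; python3 -c "
from h import *
goto((.624,-.1818,.081),7.7)"
```

```text
time: 16.4
position: [0.6233, -0.182, 0.0803]
tool_rot: [-1.306, 1.141, 1.303]
ft_force: [-2.2, 0.8, 8.3]
grip_width: 0.451
t 16.4 pos [ 0.6233 -0.182   0.0803] travel [-0.0007 -0.0008  0.0001] twist opts [-3.000e-03  3.139e+00] q7 2.13 F [-2.2  0.8  8.3] grip 0.451
```

```bash
python3 -m pendant '[{"travel":[-0.001,0,0],"twist":0},{"travel":[-0.001,0,0],"twist":0}]' -1 5; python3 -m pendant '[{"travel":[0,0,0],"twist":0},{"travel":[0,0,0],"twist":0},{"travel":[0,0,0],"twist":0},{"travel":[0,0,0],"twist":0},{"travel":[0,0,0],"twist":0},{"travel":[0,0,0],"twist":0}]' 0.12
python3 -c "
from h import *
goto((.624,-.1818,.081),7.7);snap('wrist','w12.png')
im=snap('scene','s12.png');cv2.imwrite('pics/s12z.png',cv2.resize(im[130:250,50:230,::-1],None,fx=4,fy=4,interpolation=cv2.INTER_CUBIC))"
```

```text
time: 16.65
position: [0.6233, -0.182, 0.0811]
tool_rot: [-1.306, 1.141, 1.303]
ft_force: [-0.2, -0.3, -1.1]
grip_width: 0.46
time: 17.4
position: [0.6233, -0.182, 0.0811]
tool_rot: [-1.306, 1.141, 1.303]
ft_force: [0.6, 0.1, 0.3]
grip_width: 0.556
t 17.4 pos [ 0.6233 -0.182   0.0811] travel [ 0.0001 -0.0008  0.0002] twist opts [-3.000e-03  3.138e+00] q7 2.13 F [0.6 0.1 0.3] grip 0.556
```

View pics/s12z.png

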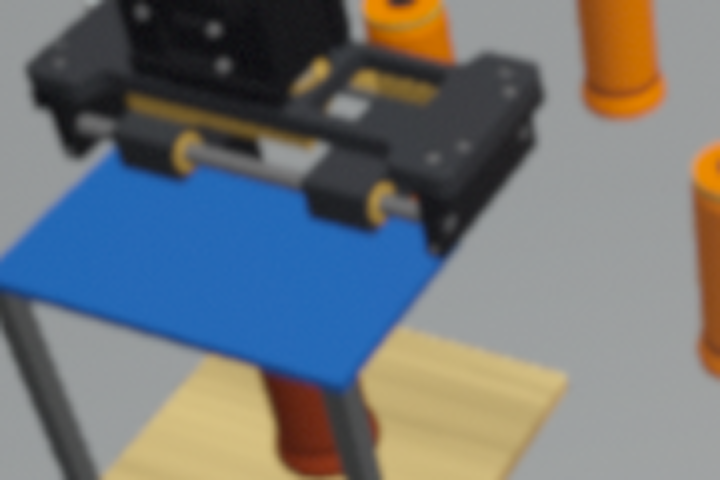

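View pics/w12.png

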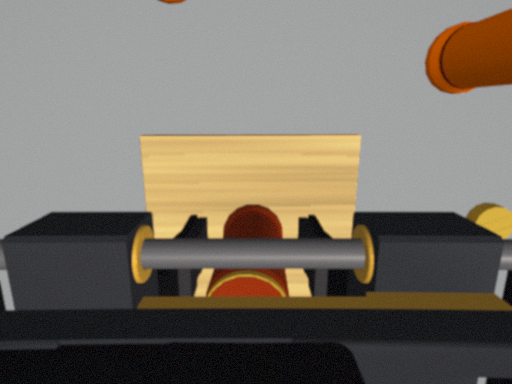

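It's upright again and further in. I'll retreat, rise and check.

```bash
python3 -m pendant '[{"travel":[0,0.015,0],"twist":0},{"travel":[0,0.035,0],"twist":0},{"travel":[0,0.06,0],"twist":0},{"travel":[0,0.08,0],"twist":0},{"travel":[-0.04,0.085,0],"twist":0},{"travel":[-0.08,0.085,0.03],"twist":0},{"travel":[-0.1,0.085,0.08],"twist":0},{"travel":[-0.1,0.085,0.13],"twist":0},{"travel":[-0.1,0.085,0.18],"twist":0},{"travel":[-0.1,0.085,0.21],"twist":0}]' 0.5 20
python3 -c "
from h import *
goto((.445,.1385,.18),-7)
im=snap('scene','s13.png');cv2.imwrite('pics/s13z.png',cv2.resize(im[130:280,30:250,::-1],None,fx=3.4,fy=3.4,interpolation=cv2.INTER_CUBIC))
im=snap('top','t13.png');cv2.imwrite('pics/t13z.png',cv2.resize(im[40:240,100:420,::-1],None,fx=2.4,fy=2.4,interpolation=cv2.INTER_CUBIC))
# expected foot centre in s13z
for l in (0,.014):
  for z in (.01,.12):
    P=np.array([.637+.991*l,-.18+.134*l,z]); a=proj('scene',[P]);print(l,z,(a-[30,130])*3.4)
"
```

```text
time: 18.75
position: [0.5097, 0.0173, 0.1809]
tool_rot: [-1.307, 1.139, 1.306]
ft_force: [0.1, 0.2, 0.1]
grip_width: 0.751
t 18.75 pos [0.5097 0.0173 0.1809] travel [0.001  0.0479 0.1288] twist opts [ 0.256 -2.885] q7 1.64 F [0.1 0.2 0.1] grip 0.751
0 0.01 [[360.11304254 357.4202795 ]]
0 0.12 [[318.56850487 198.36235564]]
0.014 0.01 [[345.57778649 376.24188097]]
0.014 0.12 [[302.09753654 217.02877684]]
```

View pics/s13z.png

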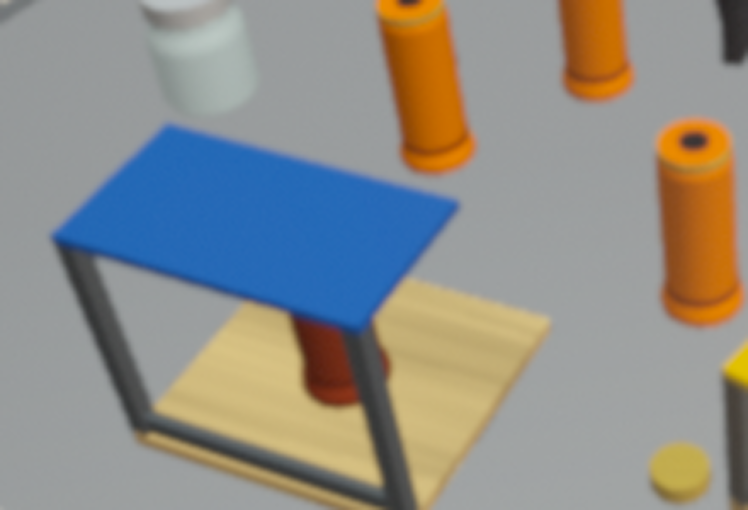

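View pics/t13z.png

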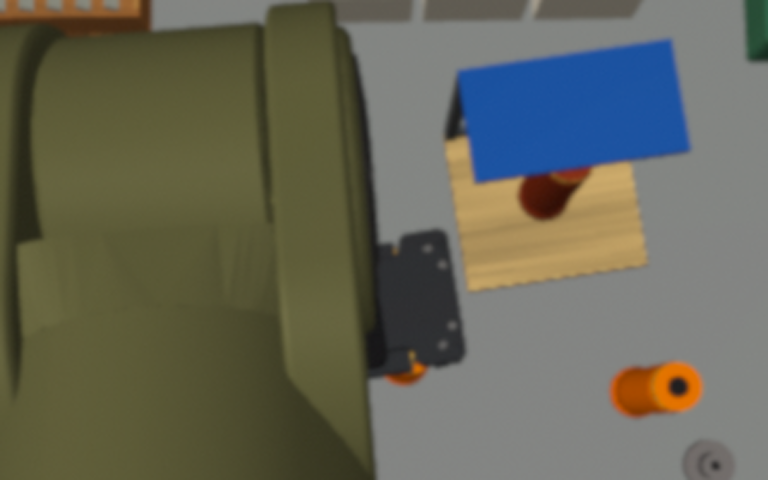

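Tall barrel: foot centre at about (347,376) in the crop, matching 14 mm in under the blue roof; it stands upright. Next, the short one.

```bash
python3 -m pendant '[{"travel":[0,0.015,0.04],"twist":0.08},{"travel":[0,0.03,0.08],"twist":0.17},{"travel":[0,0.04,0.11],"twist":0.25},{"travel":[0.01,0.048,0.129],"twist":0.26},{"travel":[0.02,0.048,0.129],"twist":0.26},{"travel":[0.02,0.048,0.129],"twist":0.26}]'
python3 -c "
from h import *
goto((.445,.1385,.022),-7.3);snap('wrist','w14.png')"
```

```text
time: 19.6
position: [0.4443, 0.138, 0.1599]
tool_rot: [-1.117, 1.264, 1.117]
ft_force: [0.0, -0.1, 0.5]
grip_width: 0.748
t 19.6 pos [0.4443 0.138  0.1599] travel [ 0.1379 -0.0005  0.0004] twist opts [ 3.000e-03 -3.138e+00] q7 1.08 F [ 0.  -0.1  0.5] grip 0.748
```

View pics/w14.png

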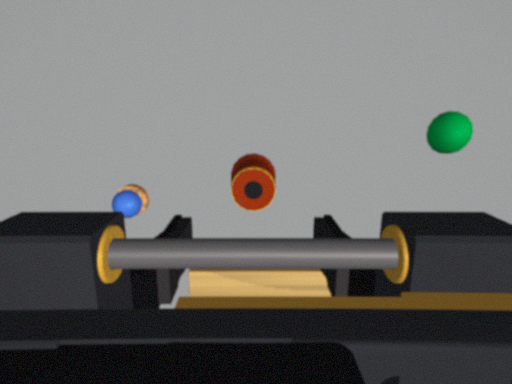

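```bash
python3 -c "
from h import *
print(watz((253,189),.06),watz((127,204),.02))"
python3 -m pendant '[{"travel":[0.04,0,0],"twist":0},{"travel":[0.08,0,0],"twist":0},{"travel":[0.11,0,0],"twist":0},{"travel":[0.13,0,0],"twist":0},{"travel":[0.137,0,0],"twist":0},{"travel":[0.137,0,0],"twist":0}]'
```

```text
[0.44539677 0.14003353 0.06      ] [0.45524759 0.01406147 0.02      ]
time: 20.4
position: [0.4456, 0.1378, 0.0237]
tool_rot: [-1.116, 1.264, 1.115]
ft_force: [-0.0, -0.7, 0.0]
grip_width: 0.754
```

```bash
python3 -m pendant '[{"travel":[0,0,0],"twist":0},{"travel":[0,0,0],"twist":0},{"travel":[0,0,0],"twist":0},{"travel":[0,0,0],"twist":0},{"travel":[0,0,0],"twist":0}]' -1 20
python3 -m pendant '[{"travel":[-0.02,0,0],"twist":0},{"travel":[-0.04,0,0],"twist":0},{"travel":[-0.06,0,0],"twist":0},{"travel":[-0.069,0,0],"twist":0},{"travel":[-0.069,0,0],"twist":0}]'
python3 -c "
from h import *
goto((.5845-.992*.022,.1433+.127*.022,.0925),-7.3)"
```

```text
time: 21.02
position: [0.4459, 0.138, 0.0242]
tool_rot: [-1.116, 1.263, 1.115]
ft_force: [-1.0, -0.7, 3.1]
grip_width: 0.456
time: 21.65
position: [0.4458, 0.138, 0.0933]
tool_rot: [-1.116, 1.262, 1.115]
ft_force: [-0.4, 0.5, -0.7]
grip_width: 0.456
t 21.65 pos [0.4458 0.138  0.0933] travel [ 0.0011 -0.1149  0.0227] twist opts [ 2.00e-03 -3.14e+00] q7 1.1 F [-0.4  0.5 -0.7] grip 0.456
```

```bash
python3 -m pendant '[{"travel":[0,-0.02,0.004],"twist":0},{"travel":[0,-0.045,0.009],"twist":0},{"travel":[0,-0.07,0.014],"twist":0},{"travel":[0,-0.09,0.018],"twist":0},{"travel":[0,-0.105,0.021],"twist":0},{"travel":[0,-0.113,0.0227],"twist":0},{"travel":[0,-0.113,0.0227],"twist":0}]'
python3 -c "
from h import *
goto((.5845-.992*.022,.1433+.127*.022,.084),-7.3);snap('wrist','w15.png')"
```

```text
time: 22.52
position: [0.5607, 0.1462, 0.0932]
tool_rot: [-1.116, 1.263, 1.115]
ft_force: [1.0, 0.0, -0.6]
grip_width: 0.452
t 22.52 pos [0.5607 0.1462 0.0932] travel [ 0.0092 -0.002   0.0001] twist opts [ 2.00e-03 -3.14e+00] q7 1.22 F [ 1.   0.  -0.6] grip 0.452
```

View pics/w15.png

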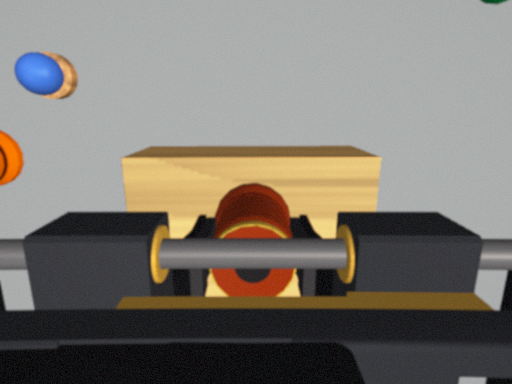

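Centred on the raised floor, whose front edge is at row 157. Lowering to contact and releasing.

```bash
python3 -m pendant '[{"travel":[0.004,0,0],"twist":0},{"travel":[0.007,0,0],"twist":0},{"travel":[0.0085,0,0],"twist":0},{"travel":[0.0095,0,0],"twist":0},{"travel":[0.0105,0,0],"twist":0},{"travel":[0.0105,0,0],"twist":0}]'
```

```text
time: 23.32
position: [0.56, 0.1463, 0.0842]
tool_rot: [-1.115, 1.263, 1.117]
ft_force: [-4.0, -0.8, 8.4]
grip_width: 0.455
```

```bash
python3 -m pendant '[{"travel":[0,0,0],"twist":0},{"travel":[0,0,0],"twist":0},{"travel":[0,0,0],"twist":0}]' 0.15
python3 -m pendant '[{"travel":[0,0.02,0],"twist":0},{"travel":[0,0.04,0],"twist":0},{"travel":[0,0.05,0],"twist":0},{"travel":[0,0.05,0],"twist":0}]'
python3 -m pendant '[{"travel":[0.002,0,0],"twist":0},{"travel":[0.004,0,0],"twist":0},{"travel":[0.004,0,0],"twist":0},{"travel":[0.004,0,0],"twist":0}]' -0.65
python3 -c "
from h import *
goto((.5845-.992*.014,.1433+.127*.014,.079),-7.3);snap('wrist','w16.png')
im=snap('scene','s16.png');cv2.imwrite('pics/s16z.png',cv2.resize(im[170:350,220:410,::-1],None,fx=3.2,fy=3.2,interpolation=cv2.INTER_CUBIC))"
```

```text
time: 23.7
position: [0.56, 0.1463, 0.084]
tool_rot: [-1.115, 1.263, 1.116]
ft_force: [0.4, 0.3, 1.0]
grip_width: 0.565
time: 24.2
position: [0.5102, 0.1528, 0.0841]
tool_rot: [-1.115, 1.263, 1.117]
ft_force: [0.1, 0.1, -0.8]
grip_width: 0.571
time: 24.7
position: [0.5104, 0.1527, 0.08]
tool_rot: [-1.115, 1.263, 1.117]
ft_force: [0.2, 0.2, -0.3]
grip_width: 0.22
t 24.7 pos [0.5104 0.1527 0.08  ] travel [ 0.001  -0.0607 -0.    ] twist opts [ 2.000e-03 -3.139e+00] q7 1.17 F [ 0.2  0.2 -0.3] grip 0.22
```

View pics/s16z.png

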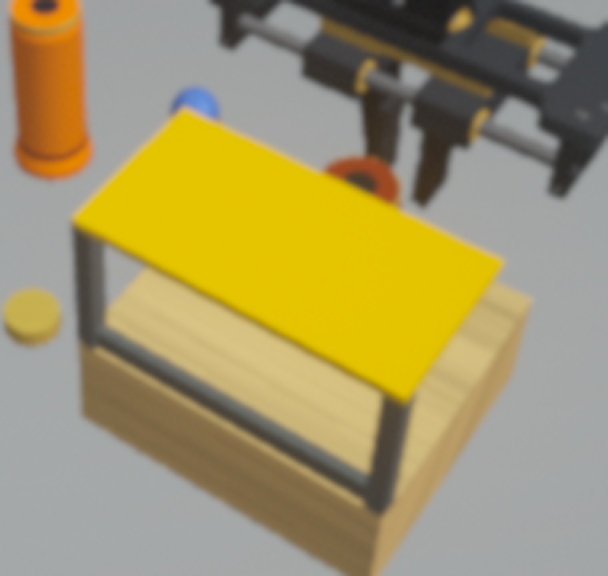

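```bash
python3 -m pendant '[{"travel":[0,-0.01,0],"twist":0},{"travel":[0,-0.018,0],"twist":0},{"travel":[0,-0.023,0],"twist":0},{"travel":[0,-0.027,0],"twist":0},{"travel":[0,-0.031,0],"twist":0},{"travel":[0,-0.035,0],"twist":0},{"travel":[0,-0.039,0],"twist":0},{"travel":[0,-0.042,0],"twist":0}]'
python3 -c "
from h import *
goto((.5845-.992*.014,.1433+.127*.014,.079),-7.3);snap('wrist','w17.png')
im=snap('scene','s17.png');cv2.imwrite('pics/s17z.png',cv2.resize(im[170:350,220:410,::-1],None,fx=3.2,fy=3.2,interpolation=cv2.INTER_CUBIC))"
```

```text
time: 25.8
position: [0.5523, 0.1474, 0.0801]
tool_rot: [-1.115, 1.263, 1.117]
ft_force: [-0.9, 0.0, -0.5]
grip_width: 0.173
t 25.8 pos [0.5523 0.1474 0.0801] travel [ 0.0011 -0.0184 -0.0001] twist opts [ 2.000e-03 -3.139e+00] q7 1.22 F [-0.9  0.  -0.5] grip 0.173
```

View pics/s17z.png

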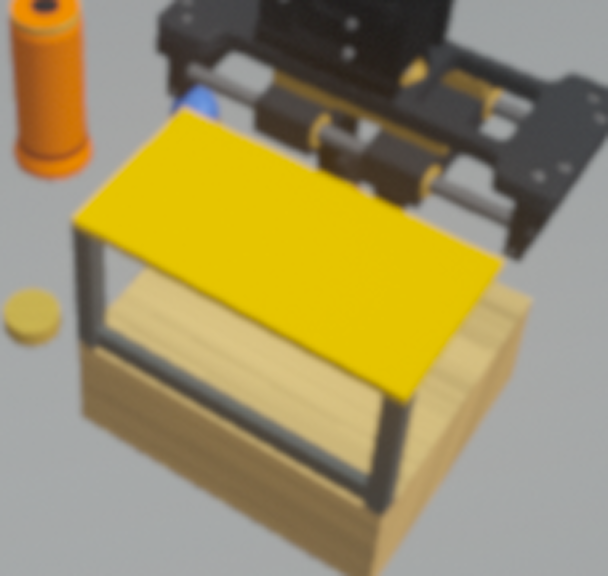

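View pics/w17.png

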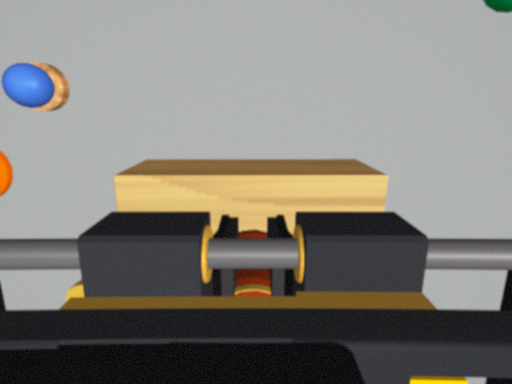

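```bash
python3 -c "
from h import *
for z in (.06,.07): print(watz((252,232),z), watz((252,178),.06))
"
```

```text
[0.55902868 0.14755585 0.06      ] [0.52562084 0.15180266 0.06      ]
[0.55497544 0.14805323 0.07      ] [0.52562084 0.15180266 0.06      ]
```

The foot has moved with the fingers (rear about 0.557, so centre about 0.580), so it is sliding upright. Continuing.

```bash
python3 -m pendant '[{"travel":[0,-0.003,0],"twist":0},{"travel":[0,-0.006,0],"twist":0},{"travel":[0,-0.009,0],"twist":0},{"travel":[0,-0.012,0],"twist":0},{"travel":[0,-0.015,0],"twist":0},{"travel":[0,-0.018,0],"twist":0},{"travel":[0,-0.018,0],"twist":0}]'
python3 -m pendant '[{"travel":[0,0.015,0],"twist":0},{"travel":[0,0.035,0],"twist":0},{"travel":[0,0.06,0],"twist":0},{"travel":[-0.05,0.08,0],"twist":0},{"travel":[-0.1,0.09,0],"twist":0},{"travel":[-0.15,0.09,0],"twist":0},{"travel":[-0.15,0.09,0],"twist":0}]'
python3 -c "
from h import *
s=ctrl.get_state();print(s['time'],s['position'],s['ft_force'])
snap('wrist','w18.png');snap('top','t18.png')
im=snap('scene','s18.png');cv2.imwrite('pics/s18z.png',cv2.resize(im[100:350,40:410,::-1],None,fx=2.1,fy=2.1,interpolation=cv2.INTER_CUBIC))"
```

```text
time: 26.78
position: [0.5707, 0.145, 0.0801]
tool_rot: [-1.115, 1.262, 1.116]
ft_force: [0.2, 0.2, 0.3]
grip_width: 0.175
time: 27.65
position: [0.4826, 0.157, 0.2345]
tool_rot: [-1.116, 1.253, 1.113]
ft_force: [-0.4, -0.9, -0.2]
grip_width: 0.18
27.65 [0.48257432 0.15695273 0.23454844] [-0.365603   -0.89971557 -0.2462512 ]
```

View pics/s18z.png

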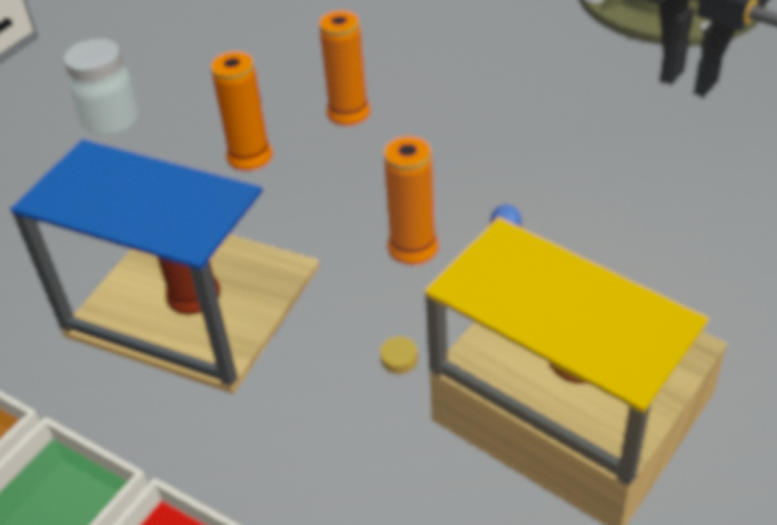

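View pics/w18.png

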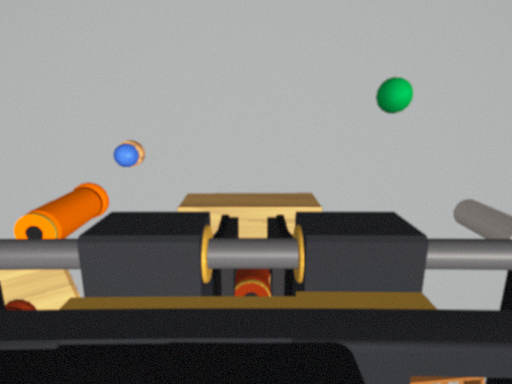

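View pics/t18.png

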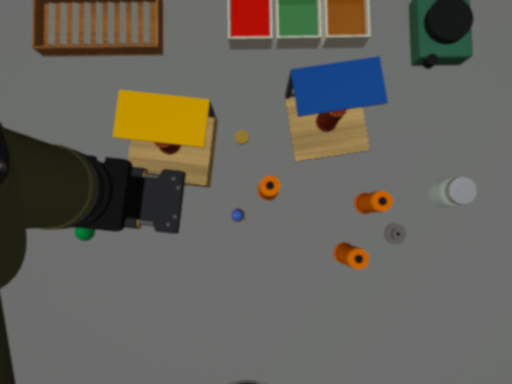

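```bash
python3 -c "
from h import *
t=np.linspace(0,2*np.pi,200)
for n,E,y,z in (('tall',(.637,-.18),7.7,.01),('short',(.5845,.1433),-7.3,.06)):
  a=np.radians(y)
  for l in (0,.007,.014,.02):
    c=np.array(E)+l*np.array([np.cos(a),np.sin(a)])
    P=np.c_[c[0]+.023*np.cos(t),c[1]+.023*np.sin(t),0*t+z]
    q=proj('scene',P); i=q[:,1].argmax(); k=proj('top',P); j=k[:,1].argmax()
    print(n,l,'scene crop bottom',((q[i]-[40,100])*2.1).round(0),'top rear',k[j].round(1))
im=cv2.imread('pics/t18.png')
cv2.imwrite('pics/t18z.png',cv2.resize(im[80:190,110:390],None,fx=2.8,fy=2.8,interpolation=cv2.INTER_CUBIC))
"
```

```text
tall 0 scene crop bottom [196. 304.] top rear [327.5 137.7]
tall 0.007 scene crop bottom [192. 310.] top rear [327.  134.5]
tall 0.014 scene crop bottom [187. 316.] top rear [326.4 131.3]
tall 0.02 scene crop bottom [183. 322.] top rear [326.  128.5]
short 0 scene crop bottom [591. 372.] top rear [169.2 161.2]
short 0.007 scene crop bottom [586. 379.] top rear [169.6 157.7]
short 0.014 scene crop bottom [581. 386.] top rear [170.  154.2]
short 0.02 scene crop bottom [577. 391.] top rear [170.4 151.2]
```

View pics/t18z.png

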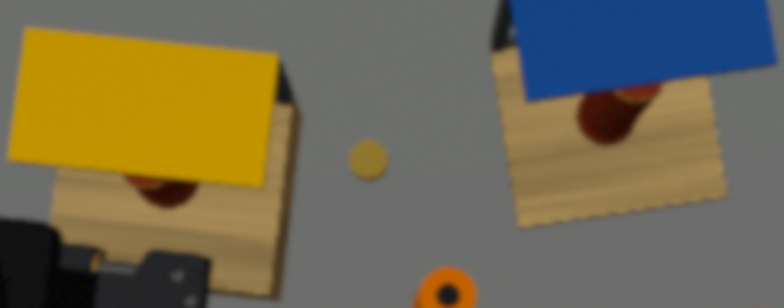

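Both feet match 14 mm past the roof edge: tall rear at row 131.4 against 131.3 expected, short at 154.3 against 154.2. Both stand upright and the gripper is clear, so I'm handing in.

```bash
python3 -c "
from bench import ctrl
print(ctrl.close_job(), ctrl.get_state()['time'])"
```

```text
the job is handed in; nothing more can be done
the job is handed in; nothing more can be done
```

Both barrels are put away, tall one first, and the job was handed in at about 27.8 s. In my last pictures both stand upright and the gripper touches nothing.

- **Tall barrel (blue roof):** I set it on the bare floor in front of the roof and tried to push it in. It tipped about 8° instead of sliding, so I backed off and it settled upright. I then gripped it, tilted it back on its rear foot edge, carried it forward foot first and let it rock upright. It never fell, but it was briefly tilted by about 15°.
- **Short barrel (yellow roof):** I set it on the raised floor in front of the roof and pushed it in with the fingers. It slid upright without trouble.

**Last checks:** The top camera puts both barrel centres about 14 mm in from the roof's front edge. The scene camera reads a few mm less, about 9–14 mm, which still leaves more than half of each barrel under its roof. The orange look-alikes look untouched, and the highest force reading I saw was about 9 N.

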